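Close the caddy drawer and draw the rolling pin out diagonally

ROBOT

A 6-joint arm with a two-finger parallel gripper is mounted at the origin on a cart in front of the work surface, level with it; the furniture and walls round the work are solid. World frame = base frame: x ahead of the robot, y to its left, z up, the work surface at z = 0. Lengths are in m, angles in rad, forces in N, time in s.
With the tool pointing down it reaches from about 0.3 to 0.875 m from the base axis. Payload 6.4 kg.
Tool frame: the origin (TCP) lies at the very end of the fingers, on their centre line; the grasp point (between the pads) lies 19 mm behind it; z points along the fingers, y is the line along which they close (so a half turn about z gives the same grasp; the last joint's range is limited). The gripper opens to 85 mm and grips with 20 to 120 N. Pads are 22 mm wide; open, the fingers measure 114 mm over their backs; the gripper's body (76 mm by 85 mm) begins 54 mm behind the grasp point. The pads swing forward as they close: fully open they stand 13 mm farther back than shut.
Start: joints at [0.964, 0.181, 1.607, -0, 1.354, -0.206], TCP at [0.224, 0.529, 0.231] pointing down, gripper open.
Joint ranges: [-2.99, 2.99], [-0.89, 2.07], [0.3, 2.58], [-1.14, 4.28], [0, 2.63], [-3.12, 3.12]. Speed limits (rad/s): [2.57, 2.57, 3.01, 3.14, 3.14, 3.14].

INTERFACE

Orientations are given as a unit quaternion [w, x, y, z].
In Python, from bench import * gives the robot as it stands. The module is installed in compiled form; this text tells all that it offers.
- The arm moves only by the tool arm_command, never from a script. Its arguments are lists of equal length, an entry for each row: "dp": the shift along the tool's x, y, z in units of 0.25 m (1.0 is 0.25 m), a list of three; "turn": the turn, a rotation vector about the tool's x, y, z in units of 30 degrees (1.0 is 30 degrees), a list of three; "jaw": the opening, from 0 (shut) to 1 (fully open). A call has 1 to 5 rows; each row is the pose to reach, as a shift and turn from the pose commanded when the call began, along the tool's axes at that moment; what a row does not reach only later rows make up. A row lasts 1/8 s, in which the tool goes at most 62.5 mm and 10.7 degrees, less where a joint would pass 70% of its speed; a pose out of reach is approached as far as the arm can. A call with a number of a shift or a turn outside -1 to 1 is refused whole. A call with a gripper value outside its range is refused whole. The fingers move at their own pace and stop on an object; the grip force is fixed at half the most. Time passes only in rows, so rows that repeat a pose let the fingers close. It gives the time, the measured TCP pose, the force, the opening and the grip force at its end, in the units of the state.
- get_obs(): the state, without advancing time (a new reading comes with each control period).
- camera(name): name is "scene" or "top"; returns the picture (480x640x3 uint8, blue, green, red); there is no depth.
- get_calibration(name): a dict with "camera_matrix" (3x3 intrinsics, pixels), "R" (3x3) and "t" (3): a world point X has camera coordinates R X + t. Camera axes: x right, y down, z forward; pixel columns grow to the right and rows downward; lengths in m; the calibration is good to about 2 mm. A picture is of the moment at which its call begins. get_calibration takes no time and is no camera call.
- hand_in(): hands the job in; it is judged then, once.
The state is a dict: "time_s": time; "q": joint angles; "dq": joint speeds; "joint_efforts": joint torques, N m; "eef_pos": TCP position; "eef_rot": TCP orientation; "wrist_force": force on the tool from outside, world axes, zero at the start; "torque": the same for the moment, N m; "opening": opening from 0.0 (shut) to 1.0 (fully open); "grasp_force": force on a finger pad.
Only numpy, scipy, OpenCV 4.12 (cv2) and the standard library are available. Lean on these libraries where they do the work, as an engineer would, in place of code of your own. Each camera call takes 0.05 s, during which the arm holds its last target. There are 200 camera calls.

TASK

Push the little drawer of the wooden caddy fully home, then take the rolling pin out of the trough below it: its tail is caught under the drawer box and its head is behind the end wall, so tip the head up and draw the pin out slantwise over the end wall. Finish holding the pin still in the gripper, all of it in the air higher than the top of the drawer box and touching nothing else, with the drawer still shut. Leave the jar, shaker, lemon and mug where they stand.

Things in the scene. Friction and masses are not known exactly. Their poses are not given: they have to be found in the camera images.
- caddy: Fixed wooden caddy, 380 x 146 mm. Origin: centre of its underside; +x along its length towards the green drawer box, z up. From x=-190 to +28 mm an open-topped trough, 130 mm wide inside: floor at z=8, 8 mm side walls up to z=65, end wall x=-190..-182 up to z=85. From x=+28 to +190 the drawer box, same width, top at z=150.
- caddy_lip (a point): Lower front edge of the drawer box, middle (caddy x=+28, z=76 mm). Under it an open bay carries the trough on below the drawer: ceiling at z=76, back at x=+138. The shut drawer's front stands 10 mm proud of the box, to x=+18, at z=82..142.
- caddy_end (a point): Middle of the top of the trough's end wall (caddy x=-186, z=85 mm).
- caddy_cradle (a point): Top of the first of two V cradles that carry the pin (caddy x=-58, z=40 mm; the other at x=+8; each 14 mm long, 44 mm wide). Between end wall and this cradle there is free room for fingers beside the pin down to the floor.
- drawer (a joint): The drawer's opening in m: 0 shut against its stop, up to 0.12 open. It slides along the caddy's x, out over the trough towards the end wall; push it towards the caddy's +x to shut. Sliding friction about 1.5 N, no spring: it stays where it is left. Weight 0.3 kg.
- drawer_front (a point): Centre of the drawer's outer front face (142 mm wide, 60 mm tall, plain with a flat round black inlay, no handle), at z=112 mm; moves with the drawer, axes as the caddy's. The face looks to the caddy's -x.
- pin: Wooden rolling pin without handles, 290 mm long, 28 mm diameter over its middle 210 mm, tapering to 18 mm near the ends, about 0.14 kg. Origin: its middle, on the axis; +x along its axis from head to tail. It starts in the V cradles, level, along the caddy's x with the axis 42 mm above the worktop, its tail under the drawer box.
- pin_head (a point): The end of the pin near the end wall of the trough, on the axis.
- pin_tail (a point): The end of the pin under the drawer box, on the axis.
- jar: Bystander: spice jar with a yellow lid at the left beside the sink, 42 mm across, 106 mm tall; origin under its centre.
- shaker: Bystander: shaker with a grey top at the left beside the sink, 44 mm across, 90 mm tall; origin under its centre.
- lemon_near: Bystander: yellow lemon at the front right of the worktop, 71x53x51 mm; origin under its centre.
- mug: Bystander: white mug, 80 mm across, 113 mm with its handle, 91 mm tall; origin under its centre.

How it is judged:
On the way, in this order (a step that is already met when the one before it is completed fails the run):
1. the drawer is pushed fully home (within 4 mm) (value of joint drawer below 0.004 m), for 0.2 s.
2. the pin slants at least 8 degrees, head up over the end wall, while its tail is still under the drawer box (angle between pin's own x axis and vertical above 1.71 rad and z of pin_head in the frame of caddy above 0.088 m and x of pin_tail in the frame of caddy above 0.03 m and z of pin_tail in the frame of caddy below 0.076 m), for 0.1 s.
At the end, for the whole second after the job is handed in: The gripper holds the pin still (under 0.03 m/s, 0.2 rad/s), both its ends at least 155 mm above the worktop (the drawer box is 150 mm tall), touching neither the caddy nor the bystanders; the drawer is shut to within 4 mm; the bystanders stand within 30 mm of where they were (height (world z) of each of pin_head, pin_tail above 0.155 m and contact force between pin and the fingers above 1 N and contact force between pin and caddy below 0.2 N and linear speed of pin below 0.03 m/s and angular speed of pin below 0.2 rad/s and value of joint drawer below 0.004 m and contact force between pin and jar below 0.2 N and contact force between pin and shaker below 0.2 N and contact force between pin and lemon_near below 0.2 N and contact force between pin and mug below 0.2 N and distance of each of jar, shaker, lemon_near, mug from where it was at the start of the episode below 0.03 m); the arm keeps its last pose, push and grip.
It fails at once if a bystander (jar, shaker, lemon, mug) is moved more than 30 mm (distance of any of jar, shaker, lemon_near, mug from where it was at the start of the episode above 0.03 m).
It also fails if it takes over 54 s, if anything falls off the work surface, if the arm or the gripper's body presses on something with over 40 N, if the wrist force passes 120 N, or if a joint passes its speed limit or range.

## Working session

There is one attempt and no reset: what is moved stays moved. The work goes in short steps, Python scripts to look and compute and a tool call to move; the robot and the scene stay as the last step left them, time stands still between calls to the robot, and variables do not carry over. Pictures are saved under pics/ and viewed, at most 10 in all, crops included, and the job is handed in when it is done.

Besides the shell and the picture viewer there is one more tool, called after "Call:" as a command line: name --argument value ..., lists and objects as JSON in quotes. arm_command: Moves the arm, as the interface text tells. Its arguments: {"type":"object","properties":{"dp":{"type":"array"},"turn":{"type":"array"},"jaw":{"type":"array"}},"required":["dp","turn","jaw"]}

```bash
mkdir -p pics; python3 - <<'E'
from bench import *
import cv2,numpy as np
for n in("scene","top"):
    im=camera(n); cv2.imwrite(f"pics/{n}0.png",im); c=get_calibration(n)
    print(n,np.round(c["camera_matrix"],1).tolist(),np.round(c["R"],4).tolist(),np.round(c["t"],4).tolist())
o=get_obs(); print(o["eef_pos"],o["eef_rot"],o["time_s"])
E
```

```text
scene [[573.4, 0.0, 325.2], [0.0, 573.4, 232.8], [0.0, 0.0, 1.0]] [[-0.5415, -0.8405, 0.0195], [-0.392, 0.232, -0.8902], [0.7437, -0.4897, -0.4551]] [0.223, 0.2603, 1.386]
top [[447.0, 0.0, 320.4], [0.0, 447.0, 233.3], [0.0, 0.0, 1.0]] [[-0.0162, -0.9999, 0.0011], [-0.981, 0.0157, -0.1932], [0.1932, -0.0042, -0.9812]] [0.0055, 0.4607, 1.4895]
[0.22401981 0.52900284 0.23044169] [-3.26081546e-04  1.99066890e-01  9.79985549e-01 -7.69101268e-04] 0.1
```

View pics/scene0.png

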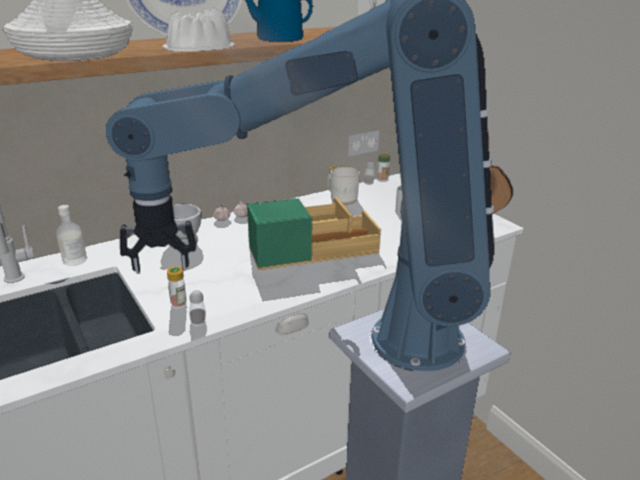

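View pics/top0.png

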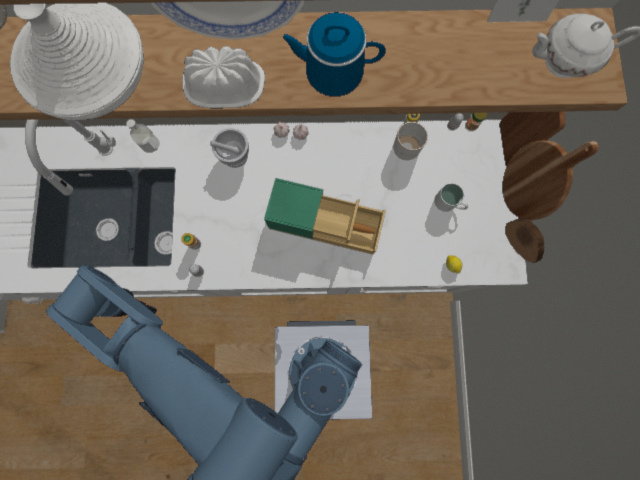

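The scene view shows the green box at (280,232) with the trough to its right. The top view shows the box at (295,208), the end wall near (380,235), the drawer apparently part open with its front near (352,222), the mug at (451,197), the lemon at (454,264), and the jar and shaker at (190,240) and (196,270).

```bash
cat > h.py <<'E'
from bench import *
import cv2,numpy as np
def cal(n):
    c=get_calibration(n); return [np.array(c[k],float) for k in("camera_matrix","R","t")]
def ray(n,uv,z):
    K,R,t=cal(n); o=-R.T@t; d=R.T@np.linalg.inv(K)@np.array([uv[0],uv[1],1.]); return o+d*(z-o[2])/d[2]
def proj(n,X):
    K,R,t=cal(n); p=(K@(R@np.atleast_2d(X).T+t[:,None])).T; return p[:,:2]/p[:,2:]
E
python3 - <<'E'
from h import *
im=cv2.imread("pics/top0.png"); hsv=cv2.cvtColor(im,cv2.COLOR_BGR2HSV)
roi=np.zeros(im.shape[:2],np.uint8); roi[165:265,250:400]=255
g=cv2.inRange(hsv,(60,100,30),(95,255,255))&roi
print("V hist",np.histogram(hsv[...,2][g>0],10))
cs=max(cv2.findContours(g,0,2)[0],key=cv2.contourArea)
print(cv2.approxPolyDP(cs,3,True)[:,0].tolist())
w=cv2.inRange(hsv,(8,70,60),(30,255,255))&roi
cs=max(cv2.findContours(w,0,2)[0],key=cv2.contourArea)
print(cv2.approxPolyDP(cs,3,True)[:,0].tolist())
a=cv2.resize(im[170:260,255:395],None,fx=5.5,fy=5.5,interpolation=cv2.INTER_CUBIC); cv2.imwrite("pics/c0.png",a)
E
```

```text
V hist (array([ 245,   27,   13,    3,   12,   48,   84, 1567,  315,   11]), array([ 50. ,  57.8,  65.6,  73.4,  81.2,  89. ,  96.8, 104.6, 112.4,
       120.2, 128. ]))
[[276, 179], [267, 223], [311, 237], [321, 190]]
[[322, 195], [313, 238], [372, 253], [384, 210], [359, 206], [358, 200], [351, 203]]
```

View pics/c0.png

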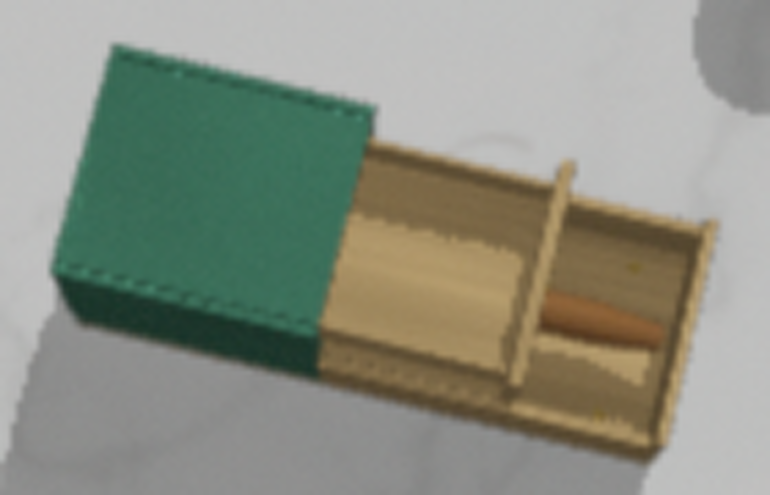

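The crop shows the box top corners at full-image (276,178), (323,190), (313,229) and (265,220). The drawer front runs from (358.6,199.6) to (348.6,241), the end wall from (385,210) to (375.4,251), and the pin head is at (375.5,231).

```bash
python3 - <<'E'
from h import *
P={k:ray("top",uv,z)for k,uv,z in[("A",(275.9,178.2),.15),("B",(323.2,189.6),.15),("C",(312.7,229.1),.15),("D",(265.4,219.5),.15),("E",(385,210.4),.085),("F",(375.4,250.9),.085),("G",(358.6,199.6),.142),("H",(348.6,240.9),.142),("pin",(375.5,230.9),.042),("pin2",(354,226),.05)]}
d=lambda a,b:np.linalg.norm(P[a]-P[b])
print("AB162",d("A","B"),"AD146",d("A","D"),"BC",d("B","C"),"EF146",d("E","F"),"GH142",d("G","H"))
back=(P["A"]+P["D"])/2; fr=(P["B"]+P["C"])/2; en=(P["E"]+P["F"])/2
# yaw from far ends: back x=190, end x=-190
v=back-en; yaw=np.arctan2(v[1],v[0]); print("380:",np.hypot(*v[:2]),"yaw",yaw,np.degrees(yaw))
ex=np.array([np.cos(yaw),np.sin(yaw)]);ey=np.array([-ex[1],ex[0]])
c=((back+en)/2)[:2]
print("origin",c, "yaw by box",np.degrees(np.arctan2(*(P["A"]-P["B"]+P["D"]-P["C"])[1::-1])), "by widths",[np.degrees(np.arctan2(*(P[a]-P[b])[1::-1]))-90 for a,b in("DA","CB","FE","HG")])
for k in P: q=P[k][:2]-c; print(k,np.round(P[k],4),"caddy",np.round([q@ex,q@ey],4))
for n,uv,z in[("mug",(449,196),.09),("lemon",(454,264),.025),("jar",(190,241),.1),("shaker",(196,270),.09)]:
    p=ray("top",uv,z);q=p[:2]-c;print(n,np.round(p,3),np.round([q@ex,q@ey],3))
from scipy.spatial.transform import Rotation as R
w,x,y,z=get_obs()["eef_rot"];print(R.from_quat([x,y,z,w]).as_matrix().round(3))
E
```

```text
AB162 0.1595039364332833 AD146 0.1420323426476336 BC 0.13560023189561798 EF146 0.142827369599333 GH142 0.14101182053755199
380: 0.372966433797486 yaw 1.305501143878159 74.79970569371976
origin [ 0.50839248 -0.02207705] yaw by box 76.18588979154048 by widths [np.float64(76.43865928927534), np.float64(74.6583908143131), np.float64(74.59438725625884), np.float64(75.00412876684882)]
A [0.6263 0.1412 0.15  ] caddy [ 0.1885 -0.071 ]
B [ 0.5851 -0.0129  0.15  ] caddy [ 0.029  -0.0716]
C [0.4543 0.023  0.15  ] caddy [0.0293 0.064 ]
D [0.4883 0.1745 0.15  ] caddy [0.1845 0.071 ]
E [ 0.5283 -0.221   0.085 ] caddy [-0.1867 -0.0714]
F [ 0.3906 -0.1831  0.085 ] caddy [-0.1862  0.0714]
G [ 0.5518 -0.1278  0.142 ] caddy [-0.0906 -0.0696]
H [ 0.4156 -0.0913  0.142 ] caddy [-0.0911  0.0714]
pin [ 0.4669 -0.1917  0.042 ] caddy [-0.1746 -0.0044]
pin2 [ 0.4836 -0.1175  0.05  ] caddy [-0.0986 -0.0011]
mug [ 0.574 -0.439  0.09 ] [-0.385 -0.173]
lemon [ 0.35  -0.459  0.025] [-0.463  0.038]
jar [0.431 0.428 0.1  ] [0.414 0.193]
shaker [0.336 0.408 0.09 ] [0.37  0.279]
[[-0.921  0.39  -0.001]
 [ 0.39   0.921 -0.001]
 [ 0.    -0.002 -1.   ]]
```

```bash
cat >> h.py <<'E'
from scipy.spatial.transform import Rotation as Ro, Slerp
C=np.array([.5084,-.0221,0]); YAW=np.radians(75)
RC=Ro.from_euler("z",YAW)
def pose(x,y,z,pitch=0): # caddy frame TCP; tool x=caddy x, y=-caddy y, z down; pitch deg = head up
    return C+RC.apply([x,y,z]), RC*Ro.from_euler("y",pitch,degrees=True)*Ro.from_euler("x",180,degrees=True)
def cur():
    o=get_obs(); w,x,y,z=o["eef_rot"]; return np.array(o["eef_pos"]),Ro.from_quat([x,y,z,w])
def where():
    p,r=cur(); q=RC.inv().apply(p-C); o=get_obs()
    print("caddy tcp",q.round(4),"rot",(RC.inv()*r*Ro.from_euler("x",-180,degrees=True)).as_euler("xyz",degrees=True).round(1),"F",np.round(o["wrist_force"],1),"open",round(float(o["opening"]),3),"grip",round(float(o["grasp_force"]),1),"t",o["time_s"])
def calls(target,n=1,start=None):
    p0,r0=start or cur(); p1,r1=target; S=Slerp([0,1],Ro.concatenate([r0,r1])); P,Q=p0,r0
    for i in range(1,n+1):
        a=i/n; p=p0+(p1-p0)*a; r=S(a)
        print("dp",(Q.inv().apply(p-P)/.25).round(3),"turn",np.degrees((Q.inv()*r).as_rotvec()/30).round(3)); P,Q=p,r
E
python3 - <<'E'
from h import *
where(); calls(pose(-.135,0,.231),3); print(); calls(pose(-.135,0,.105),1,pose(-.135,0,.231))
E
```

```text
caddy tcp [0.4587 0.4173 0.2304] rot [ 0.1 -0.  82. ] F [0.1 1.5 0. ] open 1.003 grip 0.0 t 0.1
dp [-0.661 -0.707  0.   ] turn [-0.001  0.001  0.912]
dp [-0.912 -0.324 -0.   ] turn [-0.001  0.001  0.912]
dp [-0.959  0.131 -0.001] turn [-0.001  0.001  0.912]

dp [ 0.    -0.     0.504] turn [0. 0. 0.]
```

Call:
arm_command --dp '[[-0.13,-0.14,0],[-0.26,-0.28,0],[-0.4,-0.42,0],[-0.53,-0.57,0],[-0.66,-0.71,0]]' --turn '[[0,0,0.18],[0,0,0.36],[0,0,0.55],[0,0,0.73],[0,0,0.91]]' --jaw '[0,0,0,0,0]'

```text
time_s: 0.72
eef_pos: [0.307, 0.3001, 0.231]
eef_rot: [-0.0, 0.426, 0.905, -0.0]
wrist_force: [1.2, 0.2, 0.1]
opening: 0.003
grasp_force: 0.0
```

Call:
arm_command --dp '[[-0.18,-0.06,0],[-0.36,-0.13,0],[-0.55,-0.19,0],[-0.73,-0.26,0],[-0.91,-0.32,0]]' --turn '[[0,0,0.18],[0,0,0.36],[0,0,0.55],[0,0,0.73],[0,0,0.91]]' --jaw '[0,0,0,0,0]'

```text
time_s: 1.35
eef_pos: [0.3909, 0.074, 0.2312]
eef_rot: [0.0, 0.628, 0.778, 0.0]
wrist_force: [1.4, -0.4, 0.1]
opening: -0.001
grasp_force: 0.0
```

Call:
arm_command --dp '[[-0.19,0.03,0],[-0.38,0.05,0],[-0.57,0.08,0],[-0.77,0.1,0],[-0.96,0.13,0]]' --turn '[[0,0,0.18],[0,0,0.36],[0,0,0.55],[0,0,0.73],[0,0,0.91]]' --jaw '[0,0,0,0,0]'

```text
time_s: 1.98
eef_pos: [0.4744, -0.1534, 0.2309]
eef_rot: [-0.0, 0.794, 0.608, -0.0]
wrist_force: [-0.3, -0.4, 0.3]
opening: 0.001
grasp_force: 0.0
```

```bash
python3 - <<'E'
from h import *
where(); calls(pose(-.135,0,.231)); calls(pose(-.135,0,.108))
E
```

```text
caddy tcp [-0.1357 -0.0012  0.2309] rot [ 0.  -0.  -0.1] F [-0.3 -0.4  0.3] open 0.001 grip 0.0 t 1.975
dp [ 0.003 -0.005 -0.   ] turn [-0.001 -0.    -0.002]
dp [ 0.003 -0.004  0.492] turn [-0.001 -0.    -0.002]
```

Call:
arm_command --dp '[[0,0,0.16],[0,0,0.33],[0,0,0.49],[0,0,0.49]]' --turn '[[0,0,0],[0,0,0],[0,0,0],[0,0,0]]' --jaw '[0,0,0,0]'

```text
time_s: 2.48
eef_pos: [0.4716, -0.1502, 0.1056]
eef_rot: [-0.004, 0.793, 0.61, -0.001]
wrist_force: [0.5, 0.3, 0.2]
opening: 0.0
grasp_force: 0.0
```

Call:
arm_command --dp '[[0.08,0,0],[0.14,0,0],[0.2,0,0],[0.26,0,0],[0.32,0,0]]' --turn '[[0,0,0],[0,0,0],[0,0,0],[0,0,0],[0,0,0]]' --jaw '[0,0,0,0,0]'

```text
time_s: 3.1
eef_pos: [0.4955, -0.0737, 0.1093]
eef_rot: [0.001, 0.793, 0.61, 0.0]
wrist_force: [0.3, -2.3, 0.4]
opening: -0.002
grasp_force: 1.0
```

Call:
arm_command --dp '[[0.05,0,0],[0.1,0,0],[0.14,0,0],[0.18,0,0],[0.21,0,0]]' --turn '[[0,0,0],[0,0,0],[0,0,0],[0,0,0],[0,0,0]]' --jaw '[0,0,0,0,0]'

```text
time_s: 3.72
eef_pos: [0.5084, -0.0232, 0.1087]
eef_rot: [-0.0, 0.793, 0.61, -0.0]
wrist_force: [1.0, -2.5, 0.1]
opening: 0.001
grasp_force: 0.9
```

```bash
python3 - <<'E'
from h import *
where()
E
```

```text
caddy tcp [-0.001  -0.0003  0.1087] rot [0.  0.  0.1] F [ 1.  -2.5  0.1] open 0.001 grip 0.9 t 3.725
```

Call:
arm_command --dp '[[0.01,0,0],[0.02,0,0],[0.03,0,0],[0.04,0,0]]' --turn '[[0,0,0],[0,0,0],[0,0,0],[0,0,0]]' --jaw '[0,0,0,0]'

```text
time_s: 4.22
eef_pos: [0.5108, -0.0141, 0.1087]
eef_rot: [-0.0, 0.793, 0.61, -0.0]
wrist_force: [-0.2, -1.6, -0.3]
opening: -0.001
grasp_force: 0.8
```

```bash
python3 - <<'E'
from h import *
where()
E
```

```text
caddy tcp [ 0.0083 -0.0002  0.1087] rot [0.  0.  0.1] F [-0.2 -1.6 -0.3] open -0.001 grip 0.8 t 4.225
```

Still only friction, so I keep pushing until the stop shows.

Call:
arm_command --dp '[[0.01,0,0],[0.02,0,0],[0.02,0,0]]' --turn '[[0,0,0],[0,0,0],[0,0,0]]' --jaw '[0,0,0]'

```text
time_s: 4.6
eef_pos: [0.511, -0.0132, 0.1088]
eef_rot: [0.002, 0.793, 0.61, -0.003]
wrist_force: [-7.6, -20.4, 2.4]
opening: 0.001
grasp_force: 10.6
```

```bash
python3 - <<'E'
from h import *
where()
E
```

```text
caddy tcp [ 0.0092 -0.0002  0.1088] rot [0.1 0.4 0.2] F [ -7.6 -20.4   2.4] open 0.001 grip 10.6 t 4.6
```

Call:
arm_command --dp '[[-0.08,0,0],[-0.2,0,-0.08],[-0.32,0,-0.16],[-0.43,0,-0.2],[-0.43,0,-0.2]]' --turn '[[0,0,0],[0,0,0],[0,0,0],[0,0,0],[0,0,0]]' --jaw '[0,0,0.65,0.65,0.65]'

```text
time_s: 5.22
eef_pos: [0.4849, -0.1145, 0.1597]
eef_rot: [0.001, 0.793, 0.609, 0.001]
wrist_force: [-0.0, -0.5, -0.3]
opening: 0.633
grasp_force: 0.0
```

```bash
python3 - <<'E'
from h import *
where(); calls(pose(-.1,-.001,.065)); calls(pose(-.1,-.001,.022))
im=camera("top"); cv2.imwrite("pics/c1.png",cv2.resize(im[150:280,235:415],None,fx=4,fy=4,interpolation=cv2.INTER_CUBIC))
E
```

```text
caddy tcp [-0.0953 -0.0012  0.1597] rot [-0.1  0.  -0. ] F [-0.  -0.5 -0.3] open 0.633 grip 0.0 t 5.225
dp [-0.019 -0.002  0.379] turn [ 0.003  0.    -0.001]
dp [-0.019 -0.002  0.551] turn [ 0.003  0.    -0.001]
```

View pics/c1.png

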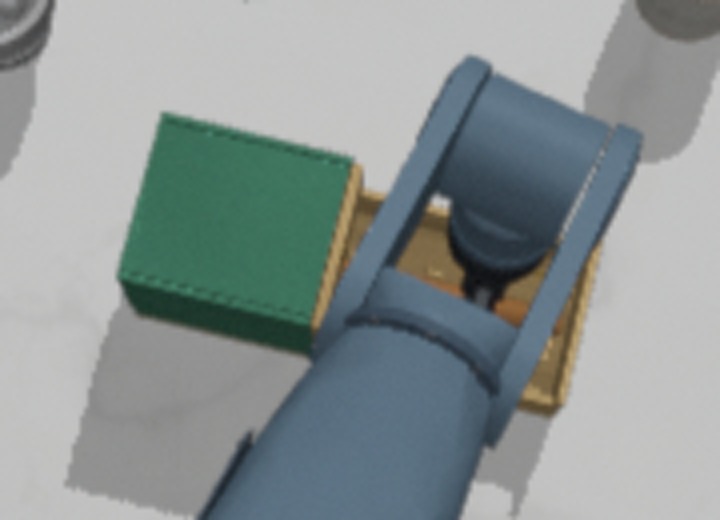

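The drawer front is flush against the box at crop (340,240), and the fingers are over the brown pin at crop (490,295). I descend and grip.

Call:
arm_command --dp '[[-0.01,0,0.12],[-0.02,0,0.26],[-0.02,0,0.38],[-0.02,0,0.46],[-0.02,0,0.5]]' --turn '[[0,0,0],[0,0,0],[0,0,0],[0,0,0],[0,0,0]]' --jaw '[0.65,0.65,0.65,0.65,0.65]'

```text
time_s: 5.9
eef_pos: [0.4822, -0.1162, 0.0319]
eef_rot: [-0.002, 0.792, 0.61, -0.001]
wrist_force: [0.2, 0.8, -0.3]
opening: 0.645
grasp_force: 0.0
```

```bash
python3 - <<'E'
from h import *
where(); calls(pose(-.1,-.001,.022))
E
```

```text
caddy tcp [-0.0977  0.0009  0.0319] rot [ 0.2 -0.1  0.2] F [ 0.2  0.8 -0.3] open 0.645 grip 0.0 t 5.9
dp [-0.009  0.008  0.04 ] turn [-0.006 -0.002  0.006]
```

Call:
arm_command --dp '[[-0.01,0,0.03],[-0.01,0,0.03],[-0.01,0,0.03],[-0.01,0,0.03],[-0.01,0,0.03]]' --turn '[[0,0,0],[0,0,0],[0,0,0],[0,0,0],[0,0,0]]' --jaw '[0.65,0.5,0,0,0]'

```text
time_s: 6.52
eef_pos: [0.4837, -0.1209, 0.0271]
eef_rot: [0.001, 0.793, 0.61, 0.001]
wrist_force: [2.0, -0.6, 1.6]
opening: 0.303
grasp_force: 59.0
```

```bash
python3 - <<'E'
from h import *
where()
E
```

```text
caddy tcp [-0.1018 -0.0017  0.0271] rot [-0.1  0.   0.1] F [ 2.  -0.6  1.6] open 0.303 grip 59.0 t 6.525
```

Call:
arm_command --dp '[[0,0,-0.04],[0,0,-0.08],[0,0,-0.12],[-0.01,0,-0.16],[-0.01,0,-0.19]]' --turn '[[0,-0.1,0],[0,-0.21,0],[0,-0.32,0],[0,-0.43,0],[0,-0.53,0]]' --jaw '[0,0,0,0,0]'

```text
time_s: 7.15
eef_pos: [0.4815, -0.1228, 0.074]
eef_rot: [0.085, 0.785, 0.604, -0.111]
wrist_force: [0.7, 0.1, -1.7]
opening: 0.306
grasp_force: 58.9
```

```bash
python3 - <<'E'
from h import *
where()
im=camera("top"); jm=camera("scene"); where()
a=cv2.resize(im[150:280,235:415],None,fx=3,fy=3,interpolation=cv2.INTER_CUBIC)[:,:]
b=cv2.resize(jm[160:290,230:410],None,fx=3,fy=3,interpolation=cv2.INTER_CUBIC)
cv2.imwrite("pics/c2.png",cv2.resize(np.hstack([a,b]),(800,289)))
E
```

```text
caddy tcp [-1.042e-01 -1.000e-04  7.400e-02] rot [ 0.  16.   0.1] F [ 0.7  0.1 -1.7] open 0.306 grip 58.9 t 7.15
caddy tcp [-0.1034 -0.0004  0.074 ] rot [ 0.  15.9  0.2] F [-0.4 -0.3 -1.8] open 0.305 grip 58.9 t 7.25
```

View pics/c2.png

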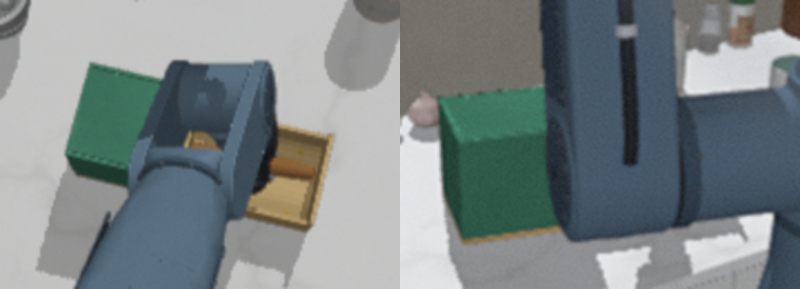

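```bash
python3 - <<'E'
from h import *
for z in(.1,.109,.115):
    print(z,RC.inv().apply(ray("top",(376.7,226.5),z)-C).round(4))
print(proj("top",C+RC.apply([-.17,0,.109])))
E
```

```text
0.1 [-0.1709 -0.0061  0.1   ]
0.109 [-0.1702 -0.004   0.109 ]
0.115 [-0.1698 -0.0026  0.115 ]
[[376.37506619 227.632657  ]]
```

Call:
arm_command --dp '[[-0.06,0,0],[-0.15,0,0],[-0.25,0,0],[-0.33,0,0],[-0.33,0,0]]' --turn '[[0,0,0],[0,0,0],[0,0,0],[0,0,0],[0,0,0]]' --jaw '[0,0,0,0,0]'

```text
time_s: 7.88
eef_pos: [0.461, -0.2017, 0.0968]
eef_rot: [0.084, 0.786, 0.603, -0.109]
wrist_force: [-0.2, 1.1, -1.8]
opening: 0.304
grasp_force: 59.0
```

```bash
python3 - <<'E'
from h import *
where()
E
```

```text
caddy tcp [-0.1857 -0.0007  0.0968] rot [-0.  15.9 -0.1] F [-0.2  1.1 -1.8] open 0.304 grip 59.0 t 7.875
```

Call:
arm_command --dp '[[-0.08,0,0],[-0.16,0,0],[-0.24,0,0],[-0.3,0,0],[-0.3,0,0]]' --turn '[[0,0,0],[0,0,0],[0,0,0],[0,0,0],[0,0,0]]' --jaw '[0,0,0,0,0]'

```text
time_s: 8.5
eef_pos: [0.4429, -0.27, 0.1171]
eef_rot: [0.084, 0.786, 0.603, -0.11]
wrist_force: [-0.8, -0.4, -1.4]
opening: 0.307
grasp_force: 59.0
```

```bash
python3 - <<'E'
from h import *
where(); calls(pose(-.262,0,.26,16))
E
```

```text
caddy tcp [-0.2564 -0.0009  0.1171] rot [-0.  15.9  0. ] F [-0.8 -0.4 -1.4] open 0.307 grip 59.0 t 8.5
dp [-0.178 -0.003 -0.544] turn [ 0.001 -0.004  0.001]
```

Call:
arm_command --dp '[[-0.03,0,-0.1],[-0.07,0,-0.25],[-0.12,0,-0.42],[-0.16,0,-0.55],[-0.18,0,-0.62]]' --turn '[[0,0,0],[0,0,0],[0,0,0],[0,0,0],[0,0,0]]' --jaw '[0,0,0,0,0]'

```text
time_s: 9.12
eef_pos: [0.4436, -0.2697, 0.28]
eef_rot: [0.085, 0.785, 0.604, -0.109]
wrist_force: [0.4, -0.2, -2.1]
opening: 0.303
grasp_force: 59.1
```

Call:
arm_command --dp '[[0,0,0],[0,0,0],[0,0,0],[0,0,0],[0,0,0]]' --turn '[[0,0,0],[0,0,0],[0,0,0],[0,0,0],[0,0,0]]' --jaw '[0,0,0,0,0]'

```text
time_s: 9.75
eef_pos: [0.4428, -0.27, 0.2779]
eef_rot: [0.084, 0.785, 0.604, -0.11]
wrist_force: [0.4, -0.8, -1.0]
opening: 0.306
grasp_force: 59.1
```

```bash
python3 - <<'E'
from h import *
where(); cv2.imwrite("pics/top3.png",camera("top")); cv2.imwrite("pics/sc3.png",camera("scene"))
E
```

```text
caddy tcp [-0.2564 -0.0008  0.2779] rot [ 0.  15.9  0.1] F [ 0.4 -0.8 -1. ] open 0.306 grip 59.1 t 9.75
```

View pics/top3.png

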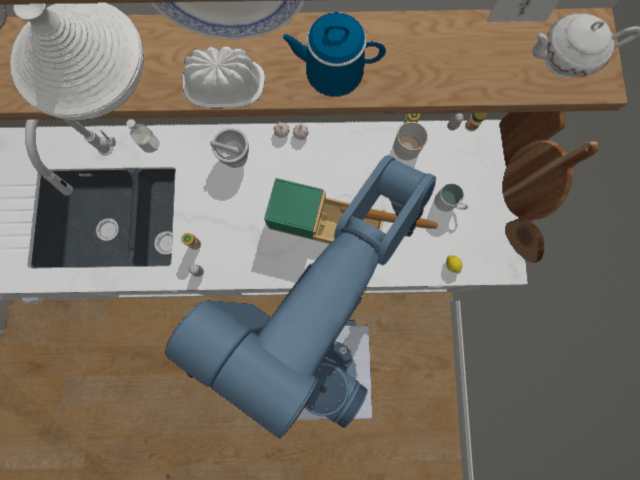

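View pics/sc3.png

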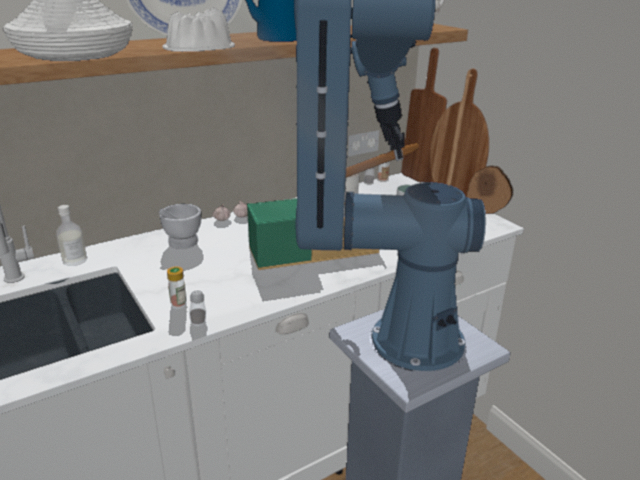

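The top view shows the pin in the air from about (365,213) to its head at (436,225). The drawer is shut at (321,212), and the jar, shaker, lemon and mug are where they started.

```bash
python3 - <<'E'
from h import *
print(proj("top",C+RC.apply([[-.322,0,.312],[-.044,0,.232]])), np.round(get_obs()["dq"],3))
print(hand_in())
E
```

```text
[[437.58009765 225.66570015]
 [340.92805247 209.42680254]] [-0.    -0.003 -0.    -0.001  0.002 -0.001]
the job is handed in; nothing more can be done
None
```

The drawer is pushed fully shut, and the gripper is holding the rolling pin still, clear of the caddy, with its lower end about 0.23 m above the worktop; the bystanders stand where they were, and the job is handed in (no verdict was returned).

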